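# Clear the stop plate and hold a roller down in the V-blocks

### The job

The roller is to be marked out in the pair of steel V-blocks, but the stop plate still stands in the cross slot of one block: slide the plate straight up out of its slot by its top edge and set it down inside the aluminium parts tray. Then take the roller from its wooden rest, lower it (do not drop or ram it) into both V-blocks, about centred along them, and press it down firmly, with roughly 20 N, so that it bears on both faces of the V. Finish while holding it pressed there, without letting up, and leave the other things on the bench where they are.

Things in the scene. Friction and masses are not known exactly. Their poses are not given: they have to be found in the camera images.
- fixture: Pair of ground-steel V-blocks on a green rail (80 x 236 x 12 mm), fixed. Origin: middle of the underside, on the bench; z up; y runs along the V. Blocks 60 mm wide (x), at y = -84 to -32 and +32 to +84 mm, flat tops at 54 mm; between them it is open down to the rail (12 mm). 90 degree V centred on x = 0: 45 degree faces that meet at z = 34 mm, 40 mm wide at the top.
- near_faces: The -x halves of both V-blocks with the faces on that side of the V (in the frame of the fixture: same origin and axes). Rigid, fixed.
- far_faces: The +x halves of both V-blocks with the faces on that side of the V (same origin and axes as the fixture). Rigid, fixed.
- slot_mouth (a point): Middle of the mouth of the cross slot in which the stop plate stands: at y = +58 mm, z = 54 mm of the fixture, axes as the fixture. The slot runs along x, is 10 mm wide in y and has its floor at z = 24 mm. A like slot in the other block (y = -58 mm) is empty.
- stop_center (a point): Centre of the stop plate: loose steel plate, 56 mm wide (its x), 8 mm thick (its y), 75 mm tall (its z), about 0.25 kg. It starts upright in the slot: 30 mm of it in the slot (1 mm play each side), 45 mm above the block tops. Pinch it across its thickness at the top edge, the fingers closing along the V. It can also stand by itself on its lower edge.
- stop_plate: The stop plate as a body; origin at the middle of its lower edge, axes as stop_center.
- tray: Low open aluminium parts tray, 150 mm (x) by 140 mm (y), 28 mm high, walls 3 mm, floor 3 mm thick, empty, fixed. Origin: middle of its underside, on the bench.
- rest: Wooden rest, fixed: board 80 x 190 x 15 mm, on it two chocks 22 mm thick and 70 mm wide, tops at 47 mm, at y = -65 and +65 mm, each with a 90 degree notch; 108 mm free between them. Origin: middle of its underside, on the bench; y along the roller on it, whose axis lies at z = 52.6 mm.
- roller_center (a point): Centre of the roller: loose steel tube, 32 mm diameter, 190 mm long, with a stub journal (12 mm diameter, 15 mm long) at each end; about 0.5 kg. Its y axis runs along it (either way round is the same); it may turn about that axis, so use the direction of its y axis only. It starts on the wooden rest.
- roller: The roller as a body; same origin and axes as roller_center.
- hammer: Hammer, 260 mm, wooden handle, lying at the far side; origin under its middle. Bystander, loose: leave alone.
- wrench: Spanner, 180 mm long, lying between the robot and the fixture; origin under its middle. Bystander, loose: leave alone.
- screwdriver: Screwdriver, 200 mm, black handle, lying at the left; origin under its middle. Bystander, loose: leave alone.
- flange_bush: Dark steel flanged bush, 44 mm across, 42 mm tall, standing at the near left; origin under its middle. Bystander, loose: leave alone.
- grease_tin: Grey tin, 52 mm across, 55 mm tall, standing at the near right; origin under its middle. Bystander, loose: leave alone.
- spray_can: Blue spray can, 58 mm across, 170 mm tall, standing at the far right; origin under its middle. Bystander, loose: leave alone.
- try_square: Steel try square, 110 mm stock and 150 mm blade, lying at the far left; origin under the stock's middle. Bystander, loose: leave alone.
- bearing_box: Small cardboard box, 75 x 75 x 32 mm, at the far right of the middle; origin under its middle. Bystander, loose: leave alone.
- v_seat (a point): Where the roller's centre lies when it is fully seated and centred in both V-blocks: x = y = 0, z = 56.6 mm of the fixture, midway between the blocks. Axes as the fixture. Fixed.

How it is judged:
By the outcome, as a careful person would: the job done as asked, in the order asked, and still so for the second after the job is handed in, while the arm keeps its last pose, push and grip.
It also fails if it takes over 62 s, if anything falls off the work surface, if the arm or the gripper's body presses on something with over 40 N, if the wrist force passes 120 N, or if a joint passes its speed limit or range.

### The arm

A 6-joint arm with a two-finger parallel gripper is mounted at the origin on the work surface. World frame = base frame: x ahead of the robot, y to its left, z up, the work surface at z = 0. Lengths are in m, angles in rad, forces in N, time in s.
With the tool pointing down it reaches from about 0.3 to 1 m from the base axis. Payload 5.1 kg.
Tool frame: the origin (TCP) lies midway between the tips of the shut fingers; the grasp point (between the pads) lies 19 mm behind it; z points along the fingers, y is the line along which they close (so a half turn about z gives the same grasp; the last joint's range is limited). The gripper opens to 95 mm and grips with 3 to 60 N. Pads are 20 mm wide; open, the fingers measure 119 mm over their backs; the gripper's body (75 mm by 180 mm) begins 59 mm behind the grasp point.
Start: joints at [-1.2, 0.124, 1.65, -0, 1.367, -0.083], TCP at [0.285, -0.584, 0.215] pointing down, gripper open.
Joint ranges: [-2.61, 2.61], [-1.02, 2.33], [0.03, 2.71], [-1.35, 4.49], [0.32, 2.68], [-2.91, 2.91]. Speed limits (rad/s): [2.57, 2.57, 3.14, 3.14, 3.14, 3.14].

### API

Orientations are given as a unit quaternion [w, x, y, z].
In Python, from cell import manip, cams gives the robot as it stands.
- The arm moves only by the shell command python3 -m jog 'ROWS' [FORCE]. ROWS is JSON, a list that holds one entry, the list of rows, each a list of 7 numbers: the closure, from -1 (fully open) to 1 (shut), then the shift along the tool's x, y, z in cm, then the turn, a rotation vector about the tool's x, y, z in rad. A call has 1 to 5 rows; each row shifts and turns the commanded pose from where the row before left it, along the tool's axes as they then stand; what a row does not reach is not made up. A row lasts 1/8 s, in which the tool goes at most 62.5 mm and 10.7 degrees, less where a joint would pass 70% of its speed; a pose out of reach is approached as far as the arm can. A call with a gripper value outside its range is refused whole. The fingers move at their own pace and stop on an object; FORCE is the grip in N (left out, the last holds). Time passes only in rows, so rows that do not move let the fingers close. It gives the time, the measured TCP pose, the force, the opening and the grip force at its end, in the units of the state.
- manip.get_state(): the state, without advancing time (a new reading comes with each control period).
- cams.read_camera(name): name is "scene" or "top"; returns a dict with "img" (480x640x3 uint8, red, green, blue), "depth" (480x640 float32, m along the optical axis (not along the pixel's ray), 0 where there is no reading), "mtx" (3x3 intrinsics, pixels), "D" ([k1, k2, p1, p2, k3] as OpenCV has them; the pictures are not rectified), "world_from_camera" (4x4, takes a point from camera to world coordinates). Camera axes: x right, y down, z forward; pixel columns grow to the right and rows downward; lengths in m; the calibration is good to about 2 mm. A picture is of the moment at which its call begins.
- manip.close_job(): hands the job in; it is judged then, once.
The state is a dict: "t": time; "q": joint angles; "joint_vel": joint speeds; "tau": joint torques, N m; "tcp_pos": TCP position; "tcp_rot": TCP orientation; "contact_force": force on the tool from outside, world axes, zero at the start; "wrist_torque": the same for the moment, N m; "opening": finger opening in m; "grasp_force": force on a finger pad.
Only numpy, scipy, OpenCV 4.12 (cv2) and the standard library are available. Lean on these libraries where they do the work, as an engineer would, in place of code of your own. Each camera call takes 0.05 s, during which the arm holds its last target. There are 200 camera calls.

## Working session

There is one attempt and no reset: what is moved stays moved. The work goes in short steps, Python scripts to look and compute and a shell command to move; the robot and the scene stay as the last step left them, time stands still between calls to the robot, and variables do not carry over. Pictures are saved under pics/ and viewed, at most 10 in all, crops included, and the job is handed in when it is done.

```bash
mkdir -p pics
python3 - <<'E'
from cell import manip,cams
import cv2,numpy as np
s=manip.get_state();print({k:np.round(v,3).tolist() for k,v in s.items()})
for n in("scene","top"):
    c=cams.read_camera(n);cv2.imwrite(f"pics/{n}0.png",c["img"][:,:,::-1]);np.savez(f"{n}0.npz",**c)
    print(n,c["mtx"].round(1).tolist(),c["D"],c["world_from_camera"].round(3).tolist())
E
```

```text
{'t': 0.0, 'q': [-1.2, 0.124, 1.652, 0.0, 1.368, -0.083], 'joint_vel': [0.001, 0.002, -0.0, 0.0, -0.001, 0.001], 'tau': [-0.002, -41.761, -35.993, 0.077, 0.049, -0.0], 'tcp_pos': [0.285, -0.584, 0.213], 'tcp_rot': [-0.001, 0.974, 0.225, -0.0], 'contact_force': [0.238, -0.119, 0.729], 'wrist_torque': [0.026, 0.015, -0.024], 'grasp_force': 0.0, 'opening': 0.095}
scene [[535.7, 0.0, 321.0], [0.0, 535.7, 241.0], [0.0, 0.0, 1.0]] [-0.04896334  0.          0.          0.          0.        ] [[0.704, 0.497, -0.507, 1.226], [0.71, -0.49, 0.505, -0.624], [0.002, -0.716, -0.699, 0.963], [0.0, 0.0, 0.0, 1.0]]
top [[517.5, 0.0, 315.8], [0.0, 517.5, 243.8], [0.0, 0.0, 1.0]] [-0.08447845  0.          0.          0.          0.        ] [[0.002, -0.98, 0.197, 0.367], [-1.0, -0.004, -0.011, 0.035], [0.012, -0.197, -0.98, 1.092], [0.0, 0.0, 0.0, 1.0]]
```

View pics/scene0.png

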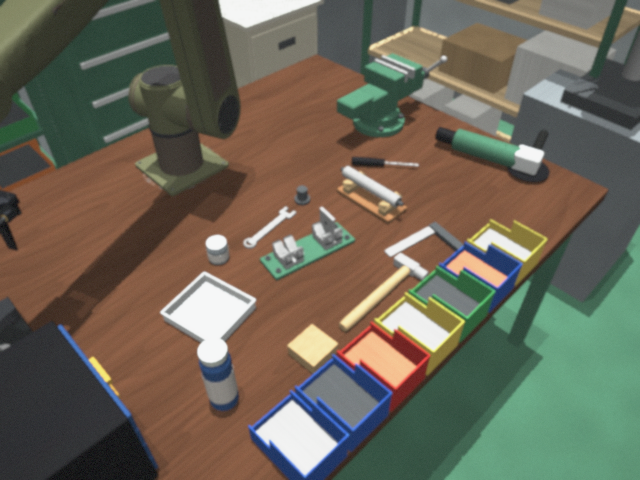

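View pics/top0.png

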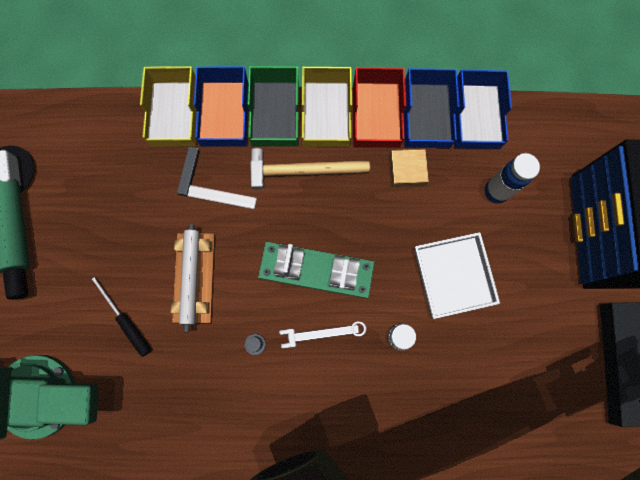

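The top view shows the rail with its blocks at about (317,270), and the plate in the left block at (287,260). The roller on its rest is at (192,277) and the tray at (456,275). Next I'll measure each one.

```bash
cat > vis.py <<'E'
import cv2,numpy as np
def world(c):
    h,w=c["depth"].shape;u,v=np.meshgrid(np.arange(w),np.arange(h))
    n=rays(c,np.c_[u.ravel(),v.ravel()],raw=1)
    P=n*c["depth"].reshape(-1,1);T=c["world_from_camera"]
    W=P@T[:3,:3].T+T[:3,3];W[c["depth"].ravel()==0]=np.nan
    return W.reshape(h,w,3)
def rays(c,px,raw=0):
    n=cv2.undistortPoints(np.float64(px).reshape(-1,1,2),c["mtx"],c["D"])[:,0]
    return np.c_[n,np.ones(len(n))]
def plane(c,px,z):
    T=c["world_from_camera"];d=rays(c,px)@T[:3,:3].T;o=T[:3,3]
    return o+d*((z-o[2])/d[:,2])[:,None]
def rect(p): # center,long side dir deg, sizes
    (cx,cy),(a,b),th=cv2.minAreaRect(np.float32(p[:,:2]*1000))
    if a<b:a,b,th=b,a,th+90
    return np.round([cx,cy,a,b,(th+90)%180-90],1)
E
python3 - <<'E'
from vis import *
c=dict(np.load("top0.npz"));s=dict(np.load("scene0.npz"))
hsv=cv2.cvtColor(c["img"],cv2.COLOR_RGB2HSV)
def big(m,box):
    x0,y0,x1,y1=box;k=np.zeros(m.shape,np.uint8);k[y0:y1,x0:x1]=m[y0:y1,x0:x1]*255
    return max(cv2.findContours(k,0,1)[0],key=cv2.contourArea)[:,0]
g=(hsv[...,0]>50)&(hsv[...,0]<95)&(hsv[...,1]>70)
print("rail",rect(plane(c,big(g,(240,220,400,320)),.012)))
br=(hsv[...,1]<70)&(hsv[...,2]>70)
print("tray",rect(plane(c,big(br,(400,220,510,330)),.028)))
print("roller",rect(plane(c,big(br,(165,215,225,340)),.0526)))
for n,k in(("top",c),("scene",s)):
    W=world(k).reshape(-1,3);np.set_printoptions(suppress=True,precision=4)
    def sel(x0,x1,y0,y1,z0,z1):
        q=W[(W[:,0]>x0)&(W[:,0]<x1)&(W[:,1]>y0)&(W[:,1]<y1)&(W[:,2]>z0)&(W[:,2]<z1)];return q
    for nm,b in(("rollertop",(.35,.7,.2,.4,.062,.085)),("plate",(.35,.65,-.1,.2,.07,.13)),("platetop",(.35,.65,-.1,.2,.093,.13)),("traywall",(.35,.7,-.4,-.15,.02,.04)),("blocks",(.35,.65,-.1,.2,.049,.06)),("rail",(.35,.65,-.12,.22,.009,.016))):
        q=sel(*b)
        if len(q)>5:print(n,nm,len(q),q.mean(0),rect(q),np.percentile(q[:,2],[5,50,98]))
E
```

```text
rail [528.6  21.7 235.   80.3  79.7]
tray [ 516.4 -272.5  157.5  148.6   12.4]
roller [ 5.067e+02  2.806e+02  2.188e+02  3.160e+01 -2.000e-01]
top rollertop 1060 [0.5042 0.2798 0.0657] [505.9 279.4 190.8  28.6  -0.5] [0.0625 0.0657 0.0699]
top plate 146 [0.5372 0.0789 0.0944] [538.9  79.1  56.8   8.1 -10.4] [0.0764 0.0971 0.1007]
top platetop 115 [0.5388 0.0792 0.0977] [539.6  79.1  55.5   8.1  -9.8] [0.095  0.0976 0.1008]
top traywall 934 [ 0.5292 -0.2836  0.028 ] [ 525.2 -274.8  372.4  195.2  -12.3] [0.0224 0.0282 0.0349]
top blocks 554 [0.529  0.0222 0.0523] [529.8  22.1 168.   60.9  79.8] [0.0495 0.0522 0.0565]
top rail 2071 [0.5189 0.0263 0.0113] [452.6  36.1 237.1 236.1 -10.3] [0.0092 0.011  0.0151]
scene rollertop 399 [0.5146 0.2746 0.0667] [510.4 275.4 192.1  29.1   0.6] [0.0627 0.067  0.0712]
scene plate 191 [0.5431 0.0763 0.0894] [541.1  77.6  57.5  10.9  -8.4] [0.0726 0.0907 0.1037]
scene platetop 80 [0.5415 0.0774 0.0995] [541.4  78.   57.6   9.5 -12.6] [0.0943 0.0994 0.1047]
scene traywall 955 [ 0.4983 -0.2585  0.0289] [ 495.7 -243.4  218.1  190.7  -77. ] [0.0211 0.0298 0.0363]
scene blocks 397 [0.5324 0.0116 0.0542] [532.2  21.4 171.6  66.9  79.1] [0.0496 0.0543 0.0591]
scene rail 1228 [0.5145 0.0104 0.0129] [494.6  22.2 288.5 255.4  -7. ] [0.0095 0.0131 0.0158]
```

```bash
cat > d.py <<'E'
import sys,numpy as np
from cell import manip
from scipy.spatial.transform import Rotation as R
x,y,z,yaw=map(float,sys.argv[1:5])
s=manip.get_state();w=s["tcp_rot"];r=R.from_quat([w[1],w[2],w[3],w[0]])
g=R.from_euler('z',yaw,degrees=True)*R.from_euler('x',180,degrees=True)
dr=(r.inv()*g).as_rotvec();e=np.array([x,y,z])-s["tcp_pos"]
np.set_printoptions(suppress=True,precision=3)
print("t",s["t"],"pos",s["tcp_pos"],"rotvec",dr,"cm now-axes",r.inv().apply(e)*100,"cm turned-axes",g.inv().apply(e)*100,"F",s["contact_force"],"op",s["opening"],"g",s["grasp_force"],"q6",s["q"][5])
E
python3 d.py .5396 .079 .150 -10.2
python3 -m jog '[[[-1,0,0,0,0,0,0.158],[-1,0,0,0,0,0,0.158],[-1,0,0,0,0,0,0.158],[-1,0,0,0,0,0,0.158],[-1,0,0,0,0,0,0]]]'
python3 d.py .5396 .079 .150 -10.2
```

```text
t 0.1 pos [ 0.285 -0.584  0.214] rotvec [-0.002  0.     0.632] cm now-axes [ 51.959 -48.378   6.448] cm turned-axes [ 13.351 -69.736   6.352] F [-0.037  0.227 -0.061] op 0.09493964649966136 g 0.0 q6 -0.08258249043885986
t: 0.72
tcp_pos: [0.2848, -0.5839, 0.214]
tcp_rot: [-0.0, 0.996, -0.088, -0.0]
contact_force: [0.0, -0.3, -0.7]
opening: 0.0949
grasp_force: 0.0
t 0.725 pos [ 0.285 -0.584  0.214] rotvec [-0.001  0.001  0.002] cm now-axes [ 13.459 -69.726   6.459] cm turned-axes [ 13.338 -69.755   6.4  ] F [ 0.033 -0.344 -0.678] op 0.0949049358335871 g 0.0 q6 0.5475327379462016
```

```bash
python3 -m jog '[[[-1,0.9,-4.65,0,0,0,0],[-1,0.9,-4.65,0,0,0,0],[-1,0.9,-4.65,0,0,0,0],[-1,0.9,-4.65,0,0,0,0],[-1,0.9,-4.65,0,0,0,0]]]' >/dev/null
python3 -m jog '[[[-1,0.9,-4.65,0,0,0,0],[-1,0.9,-4.65,0,0,0,0],[-1,0.9,-4.65,0,0,0,0],[-1,0.9,-4.65,0,0,0,0],[-1,0.9,-4.65,0,0,0,0]]]'  >/dev/null
python3 -m jog '[[[-1,0.9,-4.65,0,0,0,0],[-1,0.9,-4.65,1,0,0,0],[-1,0.9,-4.65,1,0,0,0],[-1,0.9,-4.65,1,0,0,0],[-1,0.9,-4.65,1,0,0,0]]]' 
python3 -m jog '[[[-1,0,0,1,0,0,0],[-1,0,0,1,0,0,0],[-1,0,0,0,0,0,0]]]' 
python3 d.py .5396 .079 .066 -10.2
```

```text
t: 2.6
tcp_pos: [0.5417, 0.0799, 0.1742]
tcp_rot: [0.0, 0.996, -0.087, 0.0]
contact_force: [0.1, -0.3, -0.4]
opening: 0.0951
grasp_force: 0.0
t: 2.98
tcp_pos: [0.5403, 0.0772, 0.1533]
tcp_rot: [0.0, 0.996, -0.089, -0.001]
contact_force: [-0.8, 0.2, 0.3]
opening: 0.095
grasp_force: 0.0
t 2.975 pos [0.54  0.077 0.153] rotvec [ 0.001  0.002 -0.001] cm now-axes [-0.086 -0.173  8.732] cm turned-axes [-0.106 -0.167  8.732] F [-0.753  0.227  0.301] op 0.09499451439981486 g 0.0 q6 1.7934456014970348
```

```bash
python3 -m jog '[[[-1,0,-0.17,2,0,0,0],[-1,0,0,2,0,0,0],[-1,0,0,2.2,0,0,0],[-1,0,0,1.7,0,0,0],[-1,0,0,0.8,0,0,0]]]' >/dev/null
python3 -m jog '[[[-1,0,0,0,0,0,0],[0.3,0,0,0,0,0,0],[0.6,0,0,0,0,0,0],[0.8,0,0,0,0,0,0],[1,0,0,0,0,0,0]]]' 30
python3 -m jog '[[[1,0,0,0,0,0,0],[1,0,0,0,0,0,0],[1,0,0,0,0,0,0]]]'
python3 d.py .5396 .079 .066 -10.2
```

```text
t: 4.22
tcp_pos: [0.5419, 0.08, 0.068]
tcp_rot: [-0.0, 0.996, -0.089, 0.0]
contact_force: [-1.3, -0.8, 0.2]
opening: 0.0602
grasp_force: 0.0
t: 4.6
tcp_pos: [0.5417, 0.08, 0.0676]
tcp_rot: [0.0, 0.996, -0.089, -0.0]
contact_force: [-0.2, 0.1, -0.2]
opening: 0.0306
grasp_force: 0.0
t 4.6 pos [0.542 0.08  0.068] rotvec [ 0.  0. -0.] cm now-axes [-0.189  0.132  0.162] cm turned-axes [-0.189  0.132  0.162] F [-0.159  0.107 -0.185] op 0.0305995973614358 g 0.0 q6 1.7975461174639709
```

```bash
python3 -m jog '[[[1,-0.1,0.1,0,0,0,0],[1,0,0,0,0,0,0],[1,0,0,0,0,0,0],[1,0,0,0,0,0,0],[1,0,0,0,0,0,0]]]'
python3 d.py .5396 .079 .066 -10.2
```

```text
t: 5.22
tcp_pos: [0.5403, 0.0785, 0.0675]
tcp_rot: [0.001, 0.996, -0.089, -0.0]
contact_force: [-0.3, -5.1, 0.6]
opening: 0.008
grasp_force: 30.0
t 5.225 pos [0.54  0.078 0.067] rotvec [ 0.002  0.    -0.   ] cm now-axes [-0.079 -0.041  0.149] cm turned-axes [-0.079 -0.041  0.149] F [-0.312 -5.069  0.572] op 0.00803925031913775 g 29.982929527759552 q6 1.7961951651509913
```

```bash
python3 -m jog '[[[1,0,0.05,0,0,0,0],[1,0,0,-0.3,0,0,0],[1,0,0,-0.5,0,0,0],[1,0,0,-0.5,0,0,0]]]' 40
python3 -m jog '[[[1,0,0,-0.6,0,0,0],[1,0,0,-0.6,0,0,0],[1,0,0,-0.6,0,0,0],[1,0,0,-0.6,0,0,0],[1,0,0,-0.6,0,0,0]]]'
python3 d.py .5164 -.2725 .2 -10.2
```

```text
t: 5.72
tcp_pos: [0.5398, 0.0786, 0.0803]
tcp_rot: [0.0, 0.996, -0.089, -0.001]
contact_force: [-0.8, -4.2, -4.4]
opening: 0.008
grasp_force: 40.0
t: 6.35
tcp_pos: [0.5412, 0.0794, 0.112]
tcp_rot: [-0.001, 0.996, -0.089, 0.001]
contact_force: [0.2, -0.4, -2.2]
opening: 0.008
grasp_force: 40.0
t 6.35 pos [0.541 0.079 0.112] rotvec [-0.002 -0.002 -0.   ] cm now-axes [ 3.809 35.058 -8.858] cm turned-axes [ 3.789 35.073 -8.803] F [ 0.18  -0.363 -2.163] op 0.007992668528816579 g 39.99287545681 q6 1.7952526254146062
```

```bash
python3 -m jog '[[[1,0,0,-1.5,0,0,0],[1,0,0,-1.5,0,0,0],[1,0.2,2,-1,0,0,0],[1,0.4,3.5,0,0,0,0],[1,0.4,4,0,0,0,0]]]' >/dev/null
python3 -m jog '[[[1,0.4,4,0,0,0,0],[1,0.4,4,0,0,0,0],[1,0.4,4,0,0,0,0],[1,0.4,4,0,0,0,0],[1,0.4,4,0,0,0,0]]]' >/dev/null
python3 -m jog '[[[1,0.4,3.5,0,0,0,0],[1,0.3,2,0,0,0,0],[1,0,0,2,0,0,0],[1,0,0,2,0,0,0],[1,0,0,0,0,0,0]]]' 
python3 d.py .5164 -.2725 .046 -10.2
```

```text
t: 8.22
tcp_pos: [0.5127, -0.2697, 0.1066]
tcp_rot: [-0.002, 0.996, -0.088, -0.003]
contact_force: [-0.2, 0.5, -2.7]
opening: 0.0075
grasp_force: 40.0
t 8.225 pos [ 0.513 -0.27   0.107] rotvec [-0.003  0.007  0.001] cm now-axes [0.449 0.227 6.055] cm turned-axes [0.408 0.208 6.058] F [-0.229  0.521 -2.704] op 0.007450965593910506 g 39.99283790588379 q6 1.170423906130402
```

```bash
python3 -m jog '[[[1,0,0,2,0,0,0],[1,0,0,2,0,0,0],[1,0,0,1.2,0,0,0],[1,0,0,0.4,0,0,0],[1,0,0,0.2,0,0,0]]]' 
python3 -m jog '[[[1,0,0,0.15,0,0,0],[1,0,0,0,0,0,0]]]' 
python3 d.py .5164 -.2725 .046 -10.2
```

```text
t: 8.85
tcp_pos: [0.515, -0.2725, 0.0527]
tcp_rot: [0.0, 0.996, -0.089, 0.0]
contact_force: [0.1, -0.6, -2.6]
opening: 0.008
grasp_force: 40.0
t: 9.1
tcp_pos: [0.5151, -0.2726, 0.0516]
tcp_rot: [0.0, 0.996, -0.089, 0.0]
contact_force: [-0.3, -0.0, -1.8]
opening: 0.0078
grasp_force: 40.0
t 9.1 pos [ 0.515 -0.273  0.052] rotvec [ 0.    -0.001 -0.   ] cm now-axes [ 0.125 -0.029  0.564] cm turned-axes [ 0.125 -0.029  0.564] F [-0.253 -0.004 -1.85 ] op 0.007804835901642097 g 39.99270021915436 q6 1.170295741018566
```

```bash
python3 -m jog '[[[1,0,0,0.2,0,0,0],[1,0,0,0.15,0,0,0],[1,0,0,0,0,0,0]]]' 
python3 -m jog '[[[1,0,0,0.1,0,0,0],[1,0,0,0,0,0,0]]]' 
python3 -m jog '[[[1,0,0,0.1,0,0,0],[1,0,0,0,0,0,0]]]'
```

```text
t: 9.48
tcp_pos: [0.5147, -0.2722, 0.0475]
tcp_rot: [-0.0, 0.996, -0.089, -0.0]
contact_force: [0.2, -0.0, -2.1]
opening: 0.0078
grasp_force: 40.0
t: 9.72
tcp_pos: [0.5148, -0.2723, 0.0466]
tcp_rot: [-0.0, 0.996, -0.089, -0.0]
contact_force: [0.2, -0.1, -2.8]
opening: 0.0079
grasp_force: 40.0
t: 9.98
tcp_pos: [0.5149, -0.2724, 0.0465]
tcp_rot: [0.0, 0.996, -0.089, -0.0]
contact_force: [-3.2, 1.8, 4.3]
opening: 0.0077
grasp_force: 40.0
```

```bash
python3 -m jog '[[[0.85,0,0,0,0,0,0],[0.7,0,0,0,0,0,0],[0.5,0,0,0,0,0,0],[0.5,0,0,0,0,0,0]]]' 
python3 -m jog '[[[0.3,0,0,-1,0,0,0],[0.3,0,0,-2,0,0,0],[0.3,0,0,-3,0,0,0],[0.3,0,0,-3,0,0,0],[0,0,0,-3,0,0,0]]]' 
python3 d.py .507 .280 .18 0
python3 - <<'E'
from cell import cams
import cv2
i=cams.read_camera("top")["img"][:,:,::-1];j=cams.read_camera("scene")["img"][:,:,::-1]
cv2.imwrite("pics/a1.png",cv2.hconcat([cv2.resize(i[200:340,240:520],(400,200)),cv2.resize(j[150:360,140:420],(400,300))[50:250]]))
E
```

```text
t: 10.48
tcp_pos: [0.5149, -0.2724, 0.0455]
tcp_rot: [0.0, 0.996, -0.089, 0.0]
contact_force: [0.2, -0.0, -0.8]
opening: 0.0229
grasp_force: 0.0
t: 11.1
tcp_pos: [0.5153, -0.2726, 0.1687]
tcp_rot: [0.001, 0.996, -0.089, 0.001]
contact_force: [0.1, 0.3, -0.3]
opening: 0.039
grasp_force: 0.0
t 11.1 pos [ 0.515 -0.273  0.169] rotvec [ 0.001 -0.002 -0.178] cm now-axes [-10.609 -54.239  -1.208] cm turned-axes [ -0.827 -55.262  -1.131] F [ 0.101  0.317 -0.32 ] op 0.039033512477921216 g 0.0 q6 1.1703232982282494
```

View pics/a1.png

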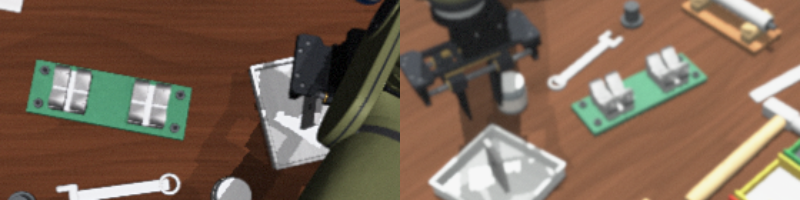

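The left crop shows both V-blocks clear. In the right crop the plate stands upright in the tray at about (495,160). Next is the roller.

```bash
python3 -m jog '[[[-0.3,0,0,-0.5,0,0,-0.178],[-0.6,0,-2.5,-0.5,0,0,0],[-1,0,-4,-0.2,0,0,0],[-1,0,-4,0,0,0,0],[-1,0,-4,0,0,0,0]]]' >/dev/null
python3 -m jog '[[[-1,0,-4.5,0,0,0,0],[-1,0,-4.5,0,0,0,0],[-1,0,-4.5,0,0,0,0],[-1,0,-4.5,0,0,0,0],[-1,0,-4.5,0,0,0,0]]]' >/dev/null
python3 -m jog '[[[-1,0,-4.5,0,0,0,0],[-1,-0.8,-4.5,0,0,0,0],[-1,0,-4.5,0,0,0,0],[-1,0,-4.5,0,0,0,0],[-1,0,0,0,0,0,0]]]' 
python3 d.py .507 .280 .035 0
python3 - <<'E'
from vis import *
from cell import cams
c=cams.read_camera("scene");cv2.imwrite("pics/a2.png",c["img"][:,:,::-1])
E
```

```text
t: 13.08
tcp_pos: [0.5053, 0.2806, 0.1772]
tcp_rot: [-0.0, 1.0, 0.001, -0.001]
contact_force: [0.8, -0.7, 1.2]
opening: 0.0953
grasp_force: 0.0
t 13.075 pos [0.505 0.281 0.177] rotvec [-0.     0.001  0.002] cm now-axes [ 0.185  0.064 14.224] cm turned-axes [ 0.17   0.061 14.224] F [ 0.785 -0.701  1.239] op 0.09529656584357502 g 0.0 q6 1.9820896118935514
```

```bash
python3 -m jog '[[[-1,0.1,0,2.5,0,0,0],[-1,0,0,3,0,0,0],[-1,0,0,3,0,0,0],[-1,0,0,2.5,0,0,0],[-1,0,0,2,0,0,0]]]' >/dev/null
python3 -m jog '[[[0,0,0,0.8,0,0,0],[0.4,0,0,0.2,0,0,0],[0.6,0,0,0,0,0,0],[1,0,0,0,0,0,0],[1,0,0,0,0,0,0]]]' 25
python3 -m jog '[[[1,0,0,0,0,0,0],[1,0,0,0,0,0,0],[1,0,0,0,0,0,0]]]' 
python3 d.py .507 .280 .035 0
```

```text
t: 14.38
tcp_pos: [0.5084, 0.2779, 0.0384]
tcp_rot: [-0.0, 1.0, -0.0, 0.001]
contact_force: [-0.6, 0.9, 0.2]
opening: 0.0505
grasp_force: 0.0
t: 14.75
tcp_pos: [0.5081, 0.2792, 0.0381]
tcp_rot: [-0.002, 1.0, -0.0, 0.0]
contact_force: [-1.1, 4.8, 0.4]
opening: 0.0319
grasp_force: 25.0
t 14.75 pos [0.508 0.279 0.038] rotvec [-0.003 -0.001 -0.001] cm now-axes [-0.109 -0.075  0.311] cm turned-axes [-0.108 -0.076  0.311] F [-1.103  4.84   0.408] op 0.03191655227694618 g 25.000396370887756 q6 1.978514954174667
```

```bash
python3 -m jog '[[[0.2,0,-0.05,0,0,0,0],[0.2,0,0,0.35,0,0,0],[1,0,0,0,0,0,0],[1,0,0,0,0,0,0],[1,0,0,0,0,0,0]]]' 60
python3 -m jog '[[[1,0,0,0,0,0,0],[1,0,0,0,0,0,0]]]' 
python3 d.py .507 .280 .035 0
```

```text
t: 15.38
tcp_pos: [0.5076, 0.2791, 0.0339]
tcp_rot: [-0.001, 1.0, -0.0, -0.0]
contact_force: [-1.6, 5.1, -2.2]
opening: 0.0308
grasp_force: 60.0
t: 15.62
tcp_pos: [0.5076, 0.2791, 0.0339]
tcp_rot: [-0.001, 1.0, -0.0, -0.0]
contact_force: [-1.2, 5.5, -2.7]
opening: 0.0311
grasp_force: 60.0
t 15.625 pos [0.508 0.279 0.034] rotvec [-0.002  0.    -0.001] cm now-axes [-0.061 -0.086 -0.11 ] cm turned-axes [-0.06  -0.086 -0.111] F [-1.229  5.489 -2.703] op 0.031087564644538084 g 59.99978542327881 q6 1.9793917412372364
```

```bash
python3 -m jog '[[[1,0,0,-0.5,0,0,0],[1,0,0,-1,0,0,0],[1,0,0,-2,0,0,0],[1,0,0,-2.5,0,0,0],[1,0,0,-2.5,0,0,0]]]' 
python3 -m jog '[[[1,0,0,-2.5,0,0,0],[1,0,0,0,0,0,-0.1],[1,0,0,0,0,0,-0.17],[1,0,0,0,0,0,-0.17],[1,0,0,0,0,0,-0.17]]]' >/dev/null
python3 -m jog '[[[1,0,0,0,0,0,-0.17],[1,0,0,0,0,0,-0.17],[1,0,0,0,0,0,-0.17],[1,0,0,0,0,0,-0.17],[1,0,0,0,0,0,-0.1]]]' 
python3 d.py .5295 .0219 .12 79.8
```

```text
t: 16.25
tcp_pos: [0.5083, 0.2781, 0.1213]
tcp_rot: [-0.0, 1.0, -0.0, 0.001]
contact_force: [-0.0, -0.1, -3.2]
opening: 0.0312
grasp_force: 60.0
t: 17.5
tcp_pos: [0.5082, 0.2781, 0.1457]
tcp_rot: [0.0, 0.767, 0.642, 0.001]
contact_force: [-0.7, -0.1, -3.8]
opening: 0.0311
grasp_force: 60.0
t 17.5 pos [0.508 0.278 0.146] rotvec [ 0.001 -0.001  0.001] cm now-axes [-24.841   6.612   2.564] cm turned-axes [-24.836   6.631   2.569] F [-0.718 -0.055 -3.794] op 0.03105869771302378 g 59.99927222728729 q6 0.5856088146689576
```

```bash
python3 -m jog '[[[1,-1.8,0.5,0,0,0,0],[1,-3.5,0.9,0,0,0,0],[1,-3.5,0.9,0,0,0,0],[1,-3.5,0.9,0,0,0,0],[1,-3.5,0.9,0,0,0,0]]]' >/dev/null
python3 -m jog '[[[1,-3.5,0.9,0,0,0,0],[1,-3.5,0.9,0,0,0,0],[1,-2,0.7,0,0,0,0],[1,0,0,0,0,0,0],[1,0,0,0,0,0,0]]]' 
python3 d.py .5295 .0219 .12 79.8
python3 - <<'E'
from vis import *
from cell import cams
np.set_printoptions(suppress=True,precision=4)
I=[]
for n in("top","scene"):
    c=cams.read_camera(n);W=world(c);np.savez(n+"1.npz",**c);I.append(c["img"][:,:,::-1])
    m=(abs(W[...,0]-.53)<.15)&(abs(W[...,1]-.02)<.15)&(W[...,2]>.13)&(W[...,2]<.19)
    q=W[m];print(n,len(q),q.mean(0) if len(q) else 0,rect(q) if len(q)>5 else 0)
cv2.imwrite("pics/a3.png",cv2.hconcat([cv2.resize(I[0][190:340,220:420],(400,300)),cv2.resize(I[1][120:300,220:460],(400,300))]))
E
```

```text
t: 18.75
tcp_pos: [0.5281, 0.0222, 0.1446]
tcp_rot: [0.0, 0.768, 0.64, 0.0]
contact_force: [0.2, 0.3, -4.9]
opening: 0.0308
grasp_force: 60.0
t 18.75 pos [0.528 0.022 0.145] rotvec [ 0.    -0.    -0.004] cm now-axes [-0.008  0.147  2.458] cm turned-axes [-0.008  0.148  2.458] F [ 0.201  0.277 -4.865] op 0.03083235095130369 g 59.998934268951416 q6 0.12238052512662728
top 492 [0.5241 0.0153 0.1728] [527.6  23.3 219.9  31.6  79.5]
scene 712 [ 0.5306 -0.0183  0.1718] [533.9  21.  218.5  49.6  72.5]
```

View pics/a3.png

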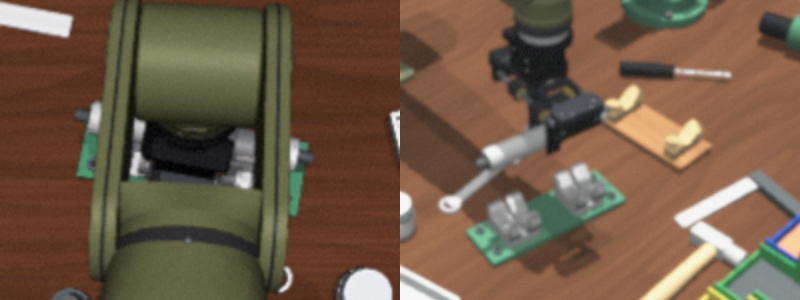

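Roller is level in the grip with both journal ends visible, at about (85,115) and (305,155) in the left crop. It needs a 2 mm correction across the V and 1 mm along it before I lower it.

```bash
python3 -m jog '[[[1,-0.1,0.18,1.5,0,0,0],[1,0,0,2.5,0,0,0],[1,0,0,2.5,0,0,0],[1,0,0,2,0,0,0],[1,0,0,0.8,0,0,0]]]'
python3 -m jog '[[[1,0,0,0.3,0,0,0],[1,0,0,0,0,0,0]]]' 
python3 d.py .5295 .0219 .038 79.8
```

```text
t: 19.48
tcp_pos: [0.5281, 0.0215, 0.0486]
tcp_rot: [-0.001, 0.768, 0.641, -0.002]
contact_force: [-0.3, -0.4, -4.6]
opening: 0.031
grasp_force: 60.0
t: 19.73
tcp_pos: [0.5303, 0.0211, 0.0486]
tcp_rot: [0.0, 0.768, 0.64, 0.0]
contact_force: [0.3, -0.0, -4.1]
opening: 0.0312
grasp_force: 60.0
t 19.725 pos [0.53  0.021 0.049] rotvec [ 0.001 -0.    -0.003] cm now-axes [ 0.064 -0.093  1.061] cm turned-axes [ 0.064 -0.092  1.061] F [ 0.254 -0.006 -4.129] op 0.031221196779117267 g 59.998852014541626 q6 0.11944436376639446
```

```bash
python3 -m jog '[[[1,0,0,0.3,0,0,0],[1,0,0,0.3,0,0,0],[1,0,0,0,0,0,0]]]'
python3 -m jog '[[[1,0,0,0.15,0,0,0],[1,0,0,0,0,0,0]]]' 
python3 -m jog '[[[1,0,0,0.1,0,0,0],[1,0,0,0,0,0,0]]]'
```

```text
t: 20.1
tcp_pos: [0.5296, 0.021, 0.042]
tcp_rot: [-0.0, 0.768, 0.64, -0.0]
contact_force: [-0.2, -0.1, -4.0]
opening: 0.031
grasp_force: 60.0
t: 20.35
tcp_pos: [0.5297, 0.021, 0.0406]
tcp_rot: [-0.0, 0.768, 0.64, -0.0]
contact_force: [-0.5, 0.3, -5.0]
opening: 0.0311
grasp_force: 60.0
t: 20.6
tcp_pos: [0.5298, 0.021, 0.0396]
tcp_rot: [-0.0, 0.768, 0.64, -0.0]
contact_force: [-0.5, 0.1, -4.2]
opening: 0.0311
grasp_force: 60.0
```

```bash
for i in 1; do python3 -m jog '[[[1,0,0,0.1,0,0,0],[1,0,0,0,0,0,0]]]'; python3 -m jog '[[[1,0,0,0.1,0,0,0],[1,0,0,0,0,0,0]]]'; done; python3 d.py .5295 .0219 .038 79.8
```

```text
t: 20.85
tcp_pos: [0.5297, 0.021, 0.0385]
tcp_rot: [-0.0, 0.768, 0.64, -0.0]
contact_force: [0.0, -0.8, -3.5]
opening: 0.0308
grasp_force: 60.0
t: 21.1
tcp_pos: [0.5299, 0.021, 0.0377]
tcp_rot: [0.0, 0.768, 0.64, 0.0]
contact_force: [-0.3, -0.3, -3.9]
opening: 0.031
grasp_force: 60.0
t 21.1 pos [0.53  0.021 0.038] rotvec [ 0.     0.    -0.003] cm now-axes [ 0.079 -0.058 -0.026] cm turned-axes [ 0.079 -0.058 -0.026] F [-0.277 -0.333 -3.889] op 0.031035540985792934 g 59.99957084655762 q6 0.11931026859437079
```

```bash
python3 -m jog '[[[1,0,0,0.05,0,0,0],[1,0,0,0,0,0,0]]]'; python3 -m jog '[[[1,0,0,0.05,0,0,0],[1,0,0,0,0,0,0]]]'; python3 d.py .5295 .0219 .038 79.8
```

```text
t: 21.35
tcp_pos: [0.53, 0.021, 0.0377]
tcp_rot: [0.0, 0.768, 0.64, 0.0]
contact_force: [-3.3, -0.1, 1.5]
opening: 0.0311
grasp_force: 60.0
t: 21.6
tcp_pos: [0.53, 0.021, 0.0377]
tcp_rot: [-0.0, 0.768, 0.64, -0.0]
contact_force: [-5.0, -0.3, 6.3]
opening: 0.0311
grasp_force: 60.0
t 21.6 pos [0.53  0.021 0.038] rotvec [-0.     0.    -0.003] cm now-axes [ 0.079 -0.063 -0.031] cm turned-axes [ 0.079 -0.063 -0.031] F [-5.028 -0.27   6.262] op 0.03110086019873338 g 60.00270366668701 q6 0.11941188827913665
```

```bash
python3 -m jog '[[[1,0,-0.04,0.03,0,0,0],[1,0,0,0,0,0,0]]]'; python3 -m jog '[[[1,0,0,0.05,0,0,0],[1,0,0,0,0,0,0]]]'; python3 d.py .5295 .0219 .038 79.8; python3 -c "
from cell import manip;print(manip.get_state()['wrist_torque'])"
```

```text
t: 21.85
tcp_pos: [0.53, 0.021, 0.0377]
tcp_rot: [0.0, 0.768, 0.64, 0.0]
contact_force: [-5.0, 0.8, 5.6]
opening: 0.0308
grasp_force: 60.0
t: 22.1
tcp_pos: [0.53, 0.021, 0.0377]
tcp_rot: [0.0, 0.768, 0.64, 0.0]
contact_force: [-6.5, 0.2, 9.9]
opening: 0.0304
grasp_force: 60.0
t 22.1 pos [0.53  0.021 0.038] rotvec [ 0.     0.    -0.003] cm now-axes [ 0.078 -0.063 -0.035] cm turned-axes [ 0.078 -0.062 -0.035] F [-6.475  0.161  9.891] op 0.030436218010773303 g 60.0036746263504 q6 0.11951755808079904
[-0.03329102  0.93002274  0.05076891]
```

```bash
python3 -m jog '[[[1,0,-0.08,0,0,0,0],[1,0,0,0,0,0,0]]]'; python3 -m jog '[[[1,0,-0.05,0.03,0,0,0],[1,0,0,0,0,0,0]]]'; python3 d.py .5295 .0219 .038 79.8; python3 -c "
from cell import manip;print(manip.get_state()['wrist_torque'])"
```

```text
t: 22.35
tcp_pos: [0.53, 0.0211, 0.0376]
tcp_rot: [0.001, 0.768, 0.64, 0.001]
contact_force: [-3.1, -0.4, 6.2]
opening: 0.031
grasp_force: 60.0
t: 22.6
tcp_pos: [0.53, 0.021, 0.0376]
tcp_rot: [0.001, 0.768, 0.64, 0.001]
contact_force: [-2.0, -1.1, 6.9]
opening: 0.031
grasp_force: 60.0
t 22.6 pos [0.53  0.021 0.038] rotvec [ 0.004 -0.    -0.003] cm now-axes [ 0.078 -0.062 -0.037] cm turned-axes [ 0.078 -0.062 -0.037] F [-2.036 -1.065  6.855] op 0.030985018019089868 g 60.00311493873596 q6 0.11968700229203316
[-0.1014792   0.32239183  0.07670086]
```

```bash
python3 -m jog '[[[1,0,-0.03,0.05,0,0,0],[1,0,0,0.05,0,0,0],[1,0,0,0,0,0,0]]]'; python3 -m jog '[[[1,0,-0.02,0.03,0,0,0],[1,0,0,0,0,0,0]]]';python3 -c "
from cell import manip;print(manip.get_state()['wrist_torque'])"
```

```text
t: 22.98
tcp_pos: [0.53, 0.021, 0.0376]
tcp_rot: [0.002, 0.768, 0.64, 0.001]
contact_force: [-4.8, -1.0, 11.6]
opening: 0.0309
grasp_force: 60.0
t: 23.22
tcp_pos: [0.53, 0.021, 0.0376]
tcp_rot: [0.002, 0.768, 0.64, 0.001]
contact_force: [-5.0, -0.4, 12.4]
opening: 0.0312
grasp_force: 60.0
[-0.16203586  0.73369368  0.07543584]
```

```bash
python3 -m jog '[[[1,0,-0.07,0.04,0,0,0],[1,0,0,0.04,0,0,0],[1,0,0,0,0,0,0]]]'; python3 -m jog '[[[1,0,-0.06,0.03,0,0,0],[1,0,0,0,0,0,0]]]';python3 -c "
from cell import manip;print(manip.get_state()['wrist_torque'])"
```

```text
t: 23.6
tcp_pos: [0.53, 0.0211, 0.0375]
tcp_rot: [0.002, 0.768, 0.64, 0.002]
contact_force: [-4.9, -1.2, 14.3]
opening: 0.0314
grasp_force: 60.0
t: 23.85
tcp_pos: [0.53, 0.0211, 0.0375]
tcp_rot: [0.003, 0.768, 0.64, 0.002]
contact_force: [-4.0, -1.7, 14.9]
opening: 0.031
grasp_force: 60.0
[-0.28290498  0.59291734  0.12910831]
```

```bash
python3 -m jog '[[[1,0,-0.03,0.04,0,0,0],[1,0,0,0.03,0,0,0],[1,0,0,0,0,0,0]]]'
python3 - <<'E'
from vis import *
from cell import cams,manip
np.set_printoptions(suppress=True,precision=4)
I=[]
for n in("top","scene"):
    c=cams.read_camera(n);W=world(c);I.append(c["img"][:,:,::-1])
    m=(abs(W[...,0]-.53)<.06)&(abs(W[...,1]-.02)<.13)&(W[...,2]>.045)&(W[...,2]<.08)
    q=W[m];print(n,len(q),rect(q))
    # distance along roller: extents in fixture frame
    f=(q[:,:2]-[.5295,.0219])@np.array([[.984,.177],[-.177,.984]]);k=abs(f[:,1])>.088;print("end y",f[:,1].min(),f[:,1].max(),"x at ends",[np.median(f[k&(s*f[:,1]>0),0]) for s in(1,-1)],"top z at ends",[np.percentile(q[k&(s*f[:,1]>0),2],90) for s in(1,-1)])
cv2.imwrite("pics/a4.png",cv2.hconcat([cv2.resize(I[0][190:340,220:420],(400,300)),cv2.resize(I[1][170:320,220:420],(400,300))]))
s=manip.get_state();print(s["t"],s["contact_force"],s["wrist_torque"])
E
```

```text
t: 24.22
tcp_pos: [0.5301, 0.0211, 0.0376]
tcp_rot: [0.003, 0.768, 0.64, 0.002]
contact_force: [-5.0, -2.1, 17.7]
opening: 0.0312
grasp_force: 60.0
top 451 [528.2  21.9 219.2  49.   84.3]
end y -0.10978192876801661 0.11007326302449837 x at ends [np.float64(-0.0010982693419479164), np.float64(-0.0014421770867543192)] top z at ends [np.float64(0.07021955983758055), np.float64(0.07085427322388149)]
scene 834 [532.2  21.6 221.3  64.7  79.7]
end y -0.11047511369888917 0.11080756213139625 x at ends [np.float64(0.0057879646415308055), np.float64(0.005276971103449072)] top z at ends [np.float64(0.0682852480877844), np.float64(0.07270185538882012)]
24.325 [-5.285  -1.6583 18.5092] [-0.227   0.8221  0.1396]
```

View pics/a4.png

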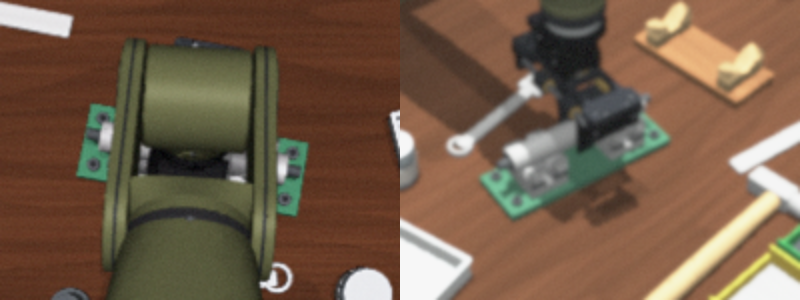

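The roller is seated in both Vs and centred, with its ends at ±110 mm. I'll trim the side force, then check that it holds.

```bash
python3 -m jog '[[[1,0,-0.08,0.03,0,0,0],[1,0,0,0,0,0,0],[1,0,0,0,0,0,0]]]'; python3 -m jog '[[[1,0,0,0,0,0,0],[1,0,0,0,0,0,0],[1,0,0,0,0,0,0],[1,0,0,0,0,0,0],[1,0,0,0,0,0,0]]]'
```

```text
t: 24.7
tcp_pos: [0.53, 0.0211, 0.0375]
tcp_rot: [0.004, 0.768, 0.64, 0.003]
contact_force: [-3.0, -1.5, 17.7]
opening: 0.0311
grasp_force: 60.0
t: 25.32
tcp_pos: [0.5301, 0.0211, 0.0375]
tcp_rot: [0.004, 0.768, 0.64, 0.003]
contact_force: [-3.5, -0.6, 17.3]
opening: 0.0311
grasp_force: 60.0
```

```bash
python3 -m jog '[[[1,0,0,0.02,0,0,0],[1,0,0,0,0,0,0],[1,0,0,0,0,0,0],[1,0,0,0,0,0,0]]]'; python3 -c "
from cell import manip;print(manip.close_job())"
```

```text
t: 25.82
tcp_pos: [0.53, 0.021, 0.0375]
tcp_rot: [0.004, 0.768, 0.64, 0.003]
contact_force: [-3.5, -2.2, 18.2]
opening: 0.031
grasp_force: 60.0
the job is handed in; nothing more can be done
None
```

The job is handed in at about 26 s: the stop plate stands in the parts tray, and the arm is holding the roller centred in both V-blocks, pressed down with about 18 N at the wrist (roughly 22 N on the V with the roller's weight).

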